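Stand a knocked-over parts bin back up

ROBOT

A 6-joint arm with a two-finger parallel gripper is mounted at the origin on the work surface. World frame = base frame: x ahead of the robot, y to its left, z up, the work surface at z = 0. Lengths are in mm, angles in rad, forces in N, time in s.
With the tool pointing down it reaches from about 400 to 925 mm from the base axis. Payload 12.5 kg.
Tool frame: the origin (TCP) lies on the centre line of the jaws, within the pads' length; the fingertips stand 14 mm ahead of it and the grasp point (between the pads) lies 5 mm behind it; z points along the fingers, x is the direction in which the jaws open and shut, and the axes are right-handed (so a half turn about z gives the same grasp; the last joint's range is limited). The gripper opens to 95 mm and grips with 3 to 60 N. Pads are 20 mm wide; open, the fingers measure 119 mm over their backs; the gripper's body (75 mm by 180 mm) begins 59 mm behind the grasp point.
Start: joints at [-1.225, 0.491, 1.559, -0, 1.092, -0.106], TCP at [272.89, -562.296, 228.661] pointing down, gripper open.
Joint ranges: [-3.1, 3.1], [-0.84, 2.19], [0.05, 2.79], [-1.13, 4.28], [0.06, 2.93], [-2.69, 2.69]. Speed limits (rad/s): [2.22, 2.22, 2.79, 3.14, 3.14, 3.14].

INTERFACE

Orientations are given as [roll, pitch, yaw] about the fixed x, y, z axes, in that order (R = Rz(yaw) Ry(pitch) Rx(roll)).
In Python, from cell import state, read_camera, job_done gives the robot as it stands.
- The arm moves only by the shell command python3 -m handwheel 'ROWS'. ROWS is JSON, a list of rows, each an object of numbers: "hand": the finger opening in m, from 0 to 0.0951; "x", "y", "z": the shift along the world's x, y, z in m; "spin": the turn about the world's z in units of 5 degrees (1.0 is 5 degrees). In form: [{"hand": .., "x": .., "y": .., "z": .., "spin": ..}, ...]. A call has 1 to 20 rows; each row is the pose to reach, as a shift and turn from the pose commanded when the call began; what a row does not reach only later rows make up. A row lasts 1/12 s, in which the tool goes at most 41.7 mm and 7.16 degrees, less where a joint would pass 70% of its speed; a pose out of reach is approached as far as the arm can. A call with a gripper value outside its range is refused whole. The fingers move at their own pace and stop on an object; the grip force is fixed at half the most. Time passes only in rows, so rows that repeat a pose let the fingers close. It gives the time, the measured TCP pose, the force and the opening at its end, in the units of the state.
- state(): the state, without advancing time (a new reading comes with each control period).
- read_camera(name): name is "side" or "top"; returns a dict with "img" (384x512x3 uint8, red, green, blue), "fx", "fy", "cx", "cy" (pixels), "T" (4x4, takes a point from camera to world coordinates). Camera axes: x right, y down, z forward; pixel columns grow to the right and rows downward; lengths in mm; the calibration is good to about 2 mm. A picture is of the moment at which its call begins. There is no depth.
- job_done(): hands the job in, once; it reports no verdict.
The state is a dict: "t": time; "joints": joint angles; "qvel": joint speeds; "tau": joint torques, N m; "eef_pos": TCP position; "tcp_rot": TCP orientation; "ft_force": force on the tool from outside, world axes, zero at the start; "moment": the same for the moment, N m; "opening": opening from 0.0 (shut) to 1.0 (fully open).
Only numpy, scipy, OpenCV 4.12 (cv2) and the standard library are available. Lean on these libraries where they do the work, as an engineer would, in place of code of your own. Each camera call takes 0.05 s, during which the arm holds its last target. There are 200 camera calls.

TASK

The empty rectangular parts bin has been knocked onto its side on the workbench, its open mouth towards the robot. Without gripping or lifting it, push on its upper rim to tip it back onto its bottom, then push it across the bench until its far long side lies flush against the wooden batten, in the gap between the small bin and the tin. Leave the other things where they are and move clear of the bin at the end.

Things in the scene. Friction and masses are not known exactly. Their poses are not given: they have to be found in the camera images.
- bin_center (a point): centre of the open plastic bin, 115 (x) x 150 (y) x 65 mm deep (z, underside to mouth), walls 4 mm, 0.2 to 0.4 kg. At the start it lies on a 150 x 65 side: mouth (+z) roughly towards the robot, +x up, centre 57.5 mm up. Upright: centre 32.5 mm up, +x away from the robot to the batten. While it lies, pitch is near -90 deg, so roll and yaw are ill-defined: take its direction from the rim points
- bin_rim_left (a point): left end (bin +y, the robot's left) of the outer mouth edge of the long wall that is uppermost at the start and faces the batten once upright; 115 mm up at the start, 65 mm up when upright; at (57.5, 75, 32.5) mm from bin_center in the bin's axes
- bin_rim_right (a point): right end of that rim, 150 mm from bin_rim_left. At the start the line between them is the upper front edge, the place to push. Pushed level away from the robot, the bin pivots on its far lower edge (65 mm beyond the rim), balances at about 30 deg (rim some 65 mm forward, 10 mm up) and drops onto its underside beyond that edge
- bin_foot (a point): middle of the lower outer edge of the long wall that faces the batten when the bin is upright (57.5 mm in the bin's +x from the centre of its underside); this edge is to end against the batten
- batten: dark wooden batten fixed to the bench, 30 mm (its x) x 560 mm (its y) x 35 mm high, lying across beyond the bin, turned by up to 0.2 rad. Origin: centre of its underside; its x axis points away from the robot, its near face lies 15 mm to its -x. There are roughly 40 to 80 mm for the bin to slide once it is upright
- small_bin: upright square parts bin of the same plastic, 100 x 100 x 60 mm high, holding nuts, standing against the batten to one side of the gap; leave alone. Origin: centre of its underside
- tin: round tin, 80 mm across, 90 mm high, standing against the batten on the other side of the gap (the two may be swapped); leave alone. Origin: centre of its underside
- tape: roll of tape lying flat beyond the batten, 90 mm across, 24 mm high; leave alone. Origin: centre of its underside
- offcut: aluminium square-tube offcut, 30 x 140 x 30 mm, lying to the left; leave alone. Origin: centre of its underside
- wrench: wrench lying to the right; leave alone
- screwdriver: screwdriver, 150 mm long, lying far left; leave alone
- oiler: bottle standing far right, 60 mm across, 150 mm high; leave alone. Origin: centre of its underside
Mind the look-alikes: they are no part of the job. What is shaped like the part that bears bin_center but yellow is not meant.

How it is judged (in metres and radians):
On the way, in this order (a step that is already met when the one before it is completed fails the run):
1. the bin has been tipped upright onto its bottom (angle between bin_center's own z axis and vertical below 0.1 rad and height (world z) of bin_center below 0.04 m), for 0.2 s.
2. the bin has been pushed flush against the batten (all of step 1 and x of bin_foot in the frame of batten between -0.023 and 0 m and y of bin_center in the frame of batten between -0.14 and 0.14 m and angle between the x axis of bin_center and the x axis of batten, either way round below 0.08 rad), for 0.2 s.
At the end, for the whole second after the job is handed in: The bin stands on its bottom (within 0.1 rad), its far long side within 8 mm of the batten and parallel to it within 0.08 rad, between the small bin and the tin (within 140 mm of the batten's middle), at rest; no other thing has moved more than 20 mm (all of step 2 and linear speed of bin below 0.02 m/s); the robot touches nothing.
It fails at once if the bin is lifted or carried (height (world z) of bin_center above 0.085 m or (angle between bin_center's own z axis and vertical below 0.2 rad and height (world z) of bin_center above 0.055 m) or (angle between bin_center's own z axis and vertical above 1.4 rad and height (world z) of bin_center above 0.078 m)).
It fails at once if another thing on the bench is disturbed (moved more than 20 mm) (distance of any of small_bin, tin, tape, offcut, wrench, screwdriver, oiler from where it was at the start of the episode above 0.02 m).
It also fails if it takes over 48 s, if anything falls off the work surface, if the arm or the gripper's body presses on something with over 40 N, if the wrist force passes 120 N, or if a joint passes its speed limit or range.

## Working session

There is one attempt and no reset: what is moved stays moved. The work goes in short steps, Python scripts to look and compute and a shell command to move; the robot and the scene stay as the last step left them, time stands still between calls to the robot, and variables do not carry over. Pictures are saved under pics/ and viewed, about 8 in all and at most 12, crops included, and the job is handed in when it is done.

```bash
mkdir -p pics; cat > h.py <<'E'
import numpy as np, cv2
from cell import state, read_camera
def snap(name,fn,crop=None,s=1):
    c=read_camera(name); im=c["img"][:,:,::-1]
    if crop: a,b,d,e=crop; im=im[b:e,a:d]
    cv2.imwrite("pics/"+fn,cv2.resize(np.ascontiguousarray(im),None,fx=s,fy=s,interpolation=cv2.INTER_CUBIC)); return c
def px(c,u,v,z):
    T=np.array(c["T"]); d=T[:3,:3]@np.array([(u-c["cx"])/c["fx"],(v-c["cy"])/c["fy"],1]); o=T[:3,3]
    return (o+d*(z-o[2])/d[2]).round(1)
def proj(c,p):
    T=np.array(c["T"]); q=T[:3,:3].T@(np.array(p)-T[:3,3]); return (c["fx"]*q[0]/q[2]+c["cx"]).round(1),(c["fy"]*q[1]/q[2]+c["cy"]).round(1)
E
python3 - <<'E'
from h import *
for n in("top","side"):
    c=snap(n,n+"0.png",s=1.5); print(n,np.array(c["T"]).round(2).tolist(),c["fx"],c["cx"],c["cy"])
print(state())
E
```

```text
top [[0.02, -1.0, 0.08, 448.07], [-1.0, -0.03, -0.02, -41.78], [0.02, -0.08, -1.0, 1547.3], [0.0, 0.0, 0.0, 1.0]] 469.46685686483437 258.0732382786742 192.82872645207905
side [[-0.98, -0.14, 0.14, 379.53], [-0.2, 0.67, -0.72, 680.68], [0.0, -0.73, -0.68, 826.02], [0.0, 0.0, 0.0, 1.0]] 376.06409534331186 254.58307264179945 194.7313287632051
{'t': 0.1, 'joints': array([-1.22462139e+00,  4.91475728e-01,  1.55937394e+00, -2.77304726e-05,
        1.09169723e+00, -1.05611942e-01]), 'qvel': array([-3.71606028e-04, -4.57821885e-03, -1.37244125e-03,  1.68830442e-04,
        2.36162330e-04,  6.36084700e-05]), 'tau': array([ 2.24309355e-03, -6.13622618e+01, -2.58607078e+01,  6.93318550e-02,
        4.70008969e-02, -8.04117690e-05]), 'eef_pos': array([ 272.80023597, -562.10482215,  228.13982664]), 'tcp_rot': array([-3.14151652e+00,  9.51517711e-04, -1.11899662e+00]), 'ft_force': array([0.29031295, 0.12167903, 0.77631696]), 'moment': array([-0.06368136, -0.02802585,  0.03068534]), 'opening': 1.0006446632299792}
```

View pics/top0.png

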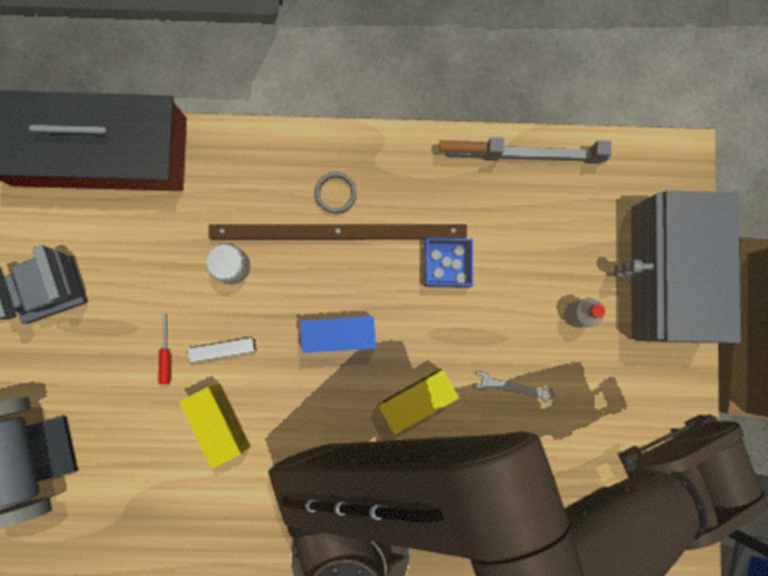

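View pics/side0.png

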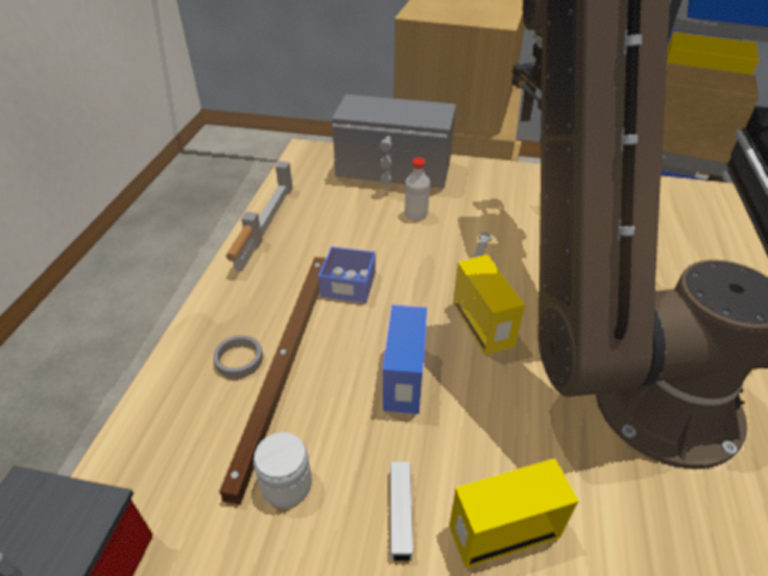

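The top view shows the blue bin on its side at about (338,334) in the 1.5x picture. The batten runs from (209,231) to (467,231), with the tin left at (228,263) and the small bin right at (449,262). Next I measure these.

```bash
python3 - <<'E'
from h import *
c=read_camera("top"); im=c["img"]; hsv=cv2.cvtColor(im,cv2.COLOR_RGB2HSV)
m=cv2.inRange(hsv,(105,120,60),(130,255,255)); n,l,s,ct=cv2.connectedComponentsWithStats(m)
for i in range(1,n):
    if s[i,4]>150:
        r=cv2.minAreaRect(np.argwhere(l==i)[:,::-1].astype(np.float32)); b=cv2.boxPoints(r); print(s[i],r)
        for z in(115,60): print(z,[px(c,u,v,z)[:2].tolist() for u,v in b])
roi=hsv[140:165,130:320]; k=cv2.inRange(roi,(0,60,0),(20,255,110)); n,l,s,ct=cv2.connectedComponentsWithStats(k)
i=1+s[1:,4].argmax(); b=cv2.boxPoints(cv2.minAreaRect(np.argwhere(l==i)[:,::-1].astype(np.float32)))+[130,140]
print("batten",s[i],[px(c,u,v,35)[:2].tolist() for u,v in b])
print("tin",px(c,228/1.5,263/1.5,90),"offcut",px(c,221/1.5,349/1.5,30), px(c,255/1.5,344/1.5,30),"wrench",px(c,475/1.5,380/1.5,5))
print("yellow",[px(c,u/1.5,v/1.5,115) for u,v in((380,408),(440,372),(458,400))])
E
```

```text
[284 159  31  32 440] ((299.0, 174.5), (31.0, 30.0), 90.0)
115 [[666.5, -142.3], [669.0, -234.9], [573.0, -236.3], [570.7, -144.2]]
60 [[674.9, -146.1], [677.5, -242.3], [577.8, -243.8], [575.4, -148.1]]
[ 201  211   49   24 1005] ((224.75384521484375, 222.56924438476562), (20.967666625976562, 48.36985778808594), 86.8201675415039)
115 [[492.5, 110.2], [504.3, -36.5], [440.8, -41.7], [429.1, 104.5]]
60 [[494.2, 116.0], [506.5, -36.3], [440.5, -41.7], [428.4, 110.1]]
batten [  10   10  171   15 1627] [[695.5, 319.6], [710.6, -232.1], [664.6, -232.9], [649.8, 317.6]]
tin [608.  265.8  90. ] offcut [429.3 285.7  30. ] [441.7 213.7  30. ] wrench [ 375.  -263.1    5. ]
yellow [array([319.8, -56.5, 115. ]), array([ 394.7, -176.1,  115. ]), array([ 339.3, -213.5,  115. ])]
```

```bash
python3 -m handwheel '[{"hand":0.095,"x":0.03,"y":0.04,"z":0,"spin":-0.4},{"hand":0.095,"x":0.06,"y":0.08,"z":0,"spin":-0.8},{"hand":0.095,"x":0.08,"y":0.12,"z":0,"spin":-1.2},{"hand":0.095,"x":0.1,"y":0.16,"z":0,"spin":-1.6},{"hand":0.095,"x":0.11,"y":0.2,"z":0,"spin":-2},{"hand":0.095,"x":0.12,"y":0.24,"z":0,"spin":-2.4},{"hand":0.095,"x":0.13,"y":0.28,"z":0,"spin":-2.8},{"hand":0.095,"x":0.135,"y":0.32,"z":0,"spin":-3.2},{"hand":0.095,"x":0.135,"y":0.36,"z":0,"spin":-3.6},{"hand":0.095,"x":0.135,"y":0.4,"z":0,"spin":-4},{"hand":0.095,"x":0.135,"y":0.44,"z":0,"spin":-4.2},{"hand":0.095,"x":0.135,"y":0.48,"z":0,"spin":-4.26},{"hand":0.095,"x":0.135,"y":0.52,"z":0,"spin":-4.26},{"hand":0.095,"x":0.135,"y":0.55,"z":0,"spin":-4.26},{"hand":0.095,"x":0.135,"y":0.58,"z":0,"spin":-4.26},{"hand":0.095,"x":0.135,"y":0.592,"z":0,"spin":-4.26},{"hand":0.095,"x":0.135,"y":0.592,"z":0,"spin":-4.26},{"hand":0.095,"x":0.135,"y":0.592,"z":0,"spin":-4.26},{"hand":0.095,"x":0.135,"y":0.592,"z":0,"spin":-4.26}]'
```

```text
t: 1.73
eef_pos: [407.9, 29.1, 228.6]
tcp_rot: [3.141, -0.0, -1.491]
ft_force: [-0.1, 0.2, -0.1]
opening: 1.0
```

```bash
python3 -m handwheel '[{"hand":0.095,"x":0,"y":0,"z":-0.03,"spin":0},{"hand":0.095,"x":0,"y":0,"z":-0.06,"spin":0},{"hand":0.095,"x":0,"y":0,"z":-0.09,"spin":0},{"hand":0.095,"x":0,"y":0,"z":-0.11,"spin":0},{"hand":0.095,"x":0,"y":0,"z":-0.112,"spin":0},{"hand":0.095,"x":0,"y":0,"z":-0.112,"spin":0},{"hand":0.095,"x":0,"y":0,"z":-0.112,"spin":0}]'; python3 - <<'E'
from h import *
snap("side","s1.png",(150,120,400,330),3)
E
```

```text
t: 2.32
eef_pos: [408.4, 29.0, 117.4]
tcp_rot: [-3.141, -0.0, -1.492]
ft_force: [-0.4, 1.0, 0.6]
opening: 0.997
```

View pics/s1.png

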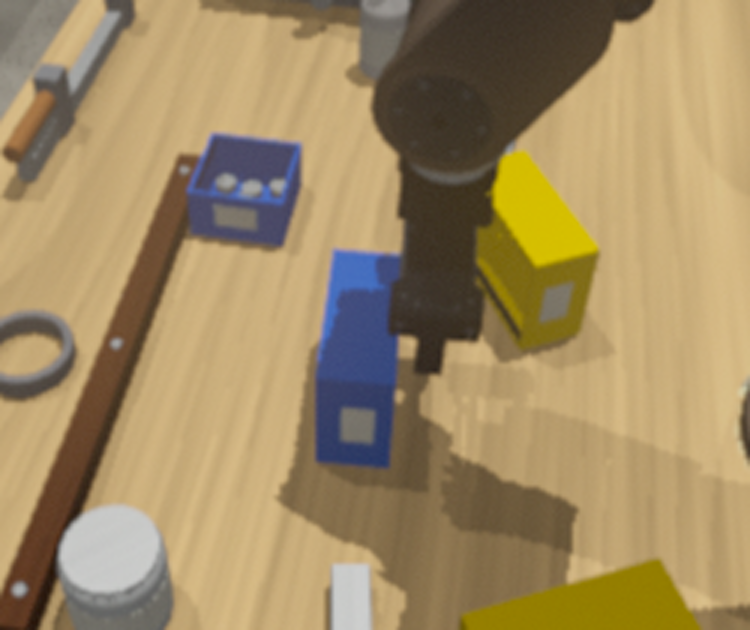

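The side view shows the left fingertip at (428,370) in the crop, about 15 mm in front of the bin's upper rim and just below its level. Now I push slowly.

```bash
python3 -m handwheel '[{"hand":0.095,"x":0.005,"y":0,"z":0,"spin":0},{"hand":0.095,"x":0.01,"y":0.001,"z":0,"spin":0},{"hand":0.095,"x":0.014,"y":0.001,"z":0,"spin":0},{"hand":0.095,"x":0.018,"y":0.001,"z":0,"spin":0},{"hand":0.095,"x":0.022,"y":0.002,"z":0,"spin":0},{"hand":0.095,"x":0.026,"y":0.002,"z":0,"spin":0},{"hand":0.095,"x":0.03,"y":0.002,"z":0,"spin":0},{"hand":0.095,"x":0.034,"y":0.003,"z":0,"spin":0},{"hand":0.095,"x":0.038,"y":0.003,"z":0,"spin":0},{"hand":0.095,"x":0.042,"y":0.003,"z":0,"spin":0},{"hand":0.095,"x":0.046,"y":0.004,"z":0,"spin":0},{"hand":0.095,"x":0.05,"y":0.004,"z":0,"spin":0}]'; python3 - <<'E'
from h import *
snap("side","s2.png",(150,120,400,330),3)
E
```

```text
t: 3.37
eef_pos: [458.3, 33.8, 116.6]
tcp_rot: [-3.142, -0.0, -1.491]
ft_force: [-0.3, 0.8, 0.1]
opening: 1.0
```

View pics/s2.png

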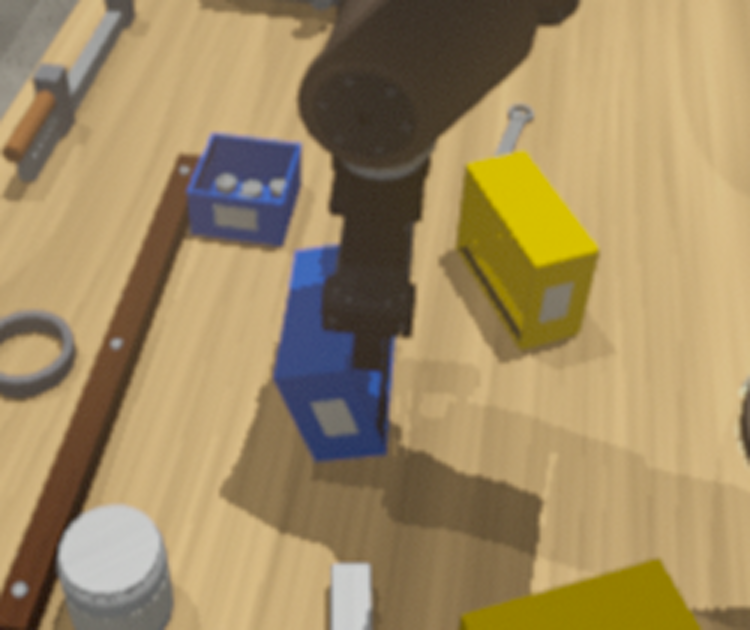

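The bin tips about its far lower edge at (318,460), leaning roughly 20°. The pivot hasn't slid. I keep pushing past balance.

```bash
python3 -m handwheel '[{"hand":0.095,"x":0.004,"y":0,"z":0,"spin":0},{"hand":0.095,"x":0.008,"y":0.001,"z":0,"spin":0},{"hand":0.095,"x":0.012,"y":0.001,"z":0,"spin":0},{"hand":0.095,"x":0.016,"y":0.001,"z":0,"spin":0},{"hand":0.095,"x":0.020,"y":0.002,"z":0,"spin":0},{"hand":0.095,"x":0.024,"y":0.002,"z":0,"spin":0},{"hand":0.095,"x":0.028,"y":0.002,"z":0,"spin":0},{"hand":0.095,"x":0.032,"y":0.003,"z":0,"spin":0},{"hand":0.095,"x":0.036,"y":0.003,"z":0,"spin":0},{"hand":0.095,"x":0.04,"y":0.003,"z":0,"spin":0},{"hand":0.095,"x":0.044,"y":0.004,"z":0,"spin":0},{"hand":0.095,"x":0.044,"y":0.004,"z":0,"spin":0},{"hand":0.095,"x":0.044,"y":0.004,"z":0,"spin":0},{"hand":0.095,"x":0.044,"y":0.004,"z":0,"spin":0},{"hand":0.095,"x":0.044,"y":0.004,"z":0,"spin":0}]'; python3 - <<'E'
from h import *
snap("side","s3.png",(150,120,400,330),3)
E
```

```text
t: 4.67
eef_pos: [501.7, 37.7, 116.7]
tcp_rot: [3.141, -0.0, -1.491]
ft_force: [-0.0, 0.7, 0.3]
opening: 1.002
```

View pics/s3.png

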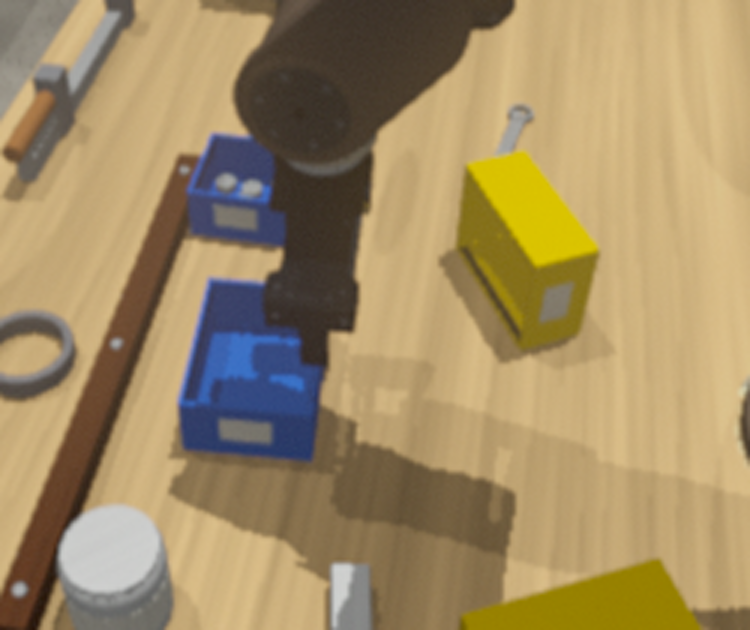

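The bin stands upright. Its lower left edge runs from (182,447) far to (312,460) near in the crop. I back off and measure with both cameras.

```bash
python3 -m handwheel '[{"hand":0.095,"x":-0.02,"y":-0.001,"z":0,"spin":0},{"hand":0.095,"x":-0.04,"y":-0.002,"z":0,"spin":0},{"hand":0.095,"x":-0.055,"y":-0.003,"z":0,"spin":0},{"hand":0.095,"x":-0.055,"y":-0.003,"z":0,"spin":0},{"hand":0.095,"x":-0.055,"y":-0.003,"z":0,"spin":0}]'; python3 - <<'E'
from h import *
c=snap("top","t4.png",(120,130,330,260),3.6)
s=read_camera("side")
for u,v in((182,447),(312,460)): print(px(s,150+u/3,120+v/3,0))
print("batten near face side cam, z35 left/right:",[px(s,150+u/3,120+v/3,35) for u,v in((38,605),(95,445),(140,330),(185,215))])
E
```

```text
t: 5.13
eef_pos: [447.1, 34.7, 117.0]
tcp_rot: [-3.141, -0.0, -1.491]
ft_force: [0.1, 0.5, -0.4]
opening: 1.004
[607.1 122.9  -0. ]
[491.8 113.5   0. ]
batten near face side cam, z35 left/right: [array([663.4, 306.5,  35. ]), array([670.2, 159.3,  35. ]), array([672.5,  27.8,  35. ]), array([ 675.4, -132.6,   35. ])]
```

View pics/t4.png

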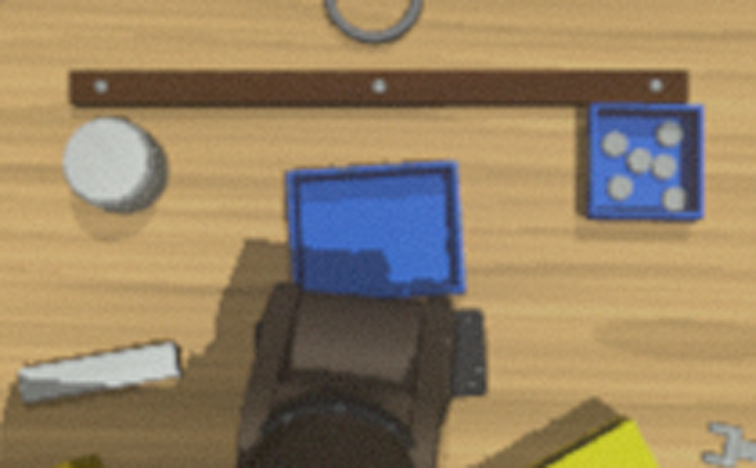

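The top view shows the upright bin's far rim from (287,171) to (455,161) in the crop. The batten's upper edge lies along (70,71)-(688,71) and its lower edge along (72,106)-(688,104).

```bash
python3 - <<'E'
from h import *
c=read_camera("top")
P=lambda u,v,z:px(c,120+(u+.5)/3.6-.5,130+(v+.5)/3.6-.5,z)[:2]
print("rim",P(287,171,65),P(455,161,65),"near right",P(464,293,65))
print("batten far top",P(70,71,35),P(688,71,35)," near bot",P(72,106,0),P(688,104,0), "screws",P(101,86,35),P(379,86,35),P(656,86,35))
E
```

```text
rim [608.9 121.5] [621.7 -26.1] near right [505.5 -37. ]
batten far top [697.5 322.7] [ 712.8 -234.6]  near bot [670.8 327.8] [ 688.  -239.5] screws [684.6 294.3] [691.4  44.6] [ 698.2 -205.8]
```

```bash
python3 -m handwheel '[{"hand":0.095,"x":0,"y":0,"z":-0.03,"spin":0},{"hand":0.095,"x":0,"y":0.002,"z":-0.06,"spin":0},{"hand":0.095,"x":0,"y":0.004,"z":-0.087,"spin":0},{"hand":0.095,"x":0,"y":0.004,"z":-0.087,"spin":0},{"hand":0.095,"x":0.01,"y":0.004,"z":-0.087,"spin":0},{"hand":0.095,"x":0.02,"y":0.004,"z":-0.087,"spin":0},{"hand":0.095,"x":0.028,"y":0.004,"z":-0.087,"spin":0},{"hand":0.095,"x":0.034,"y":0.004,"z":-0.087,"spin":0},{"hand":0.095,"x":0.04,"y":0.004,"z":-0.087,"spin":0},{"hand":0.095,"x":0.046,"y":0.004,"z":-0.087,"spin":0},{"hand":0.095,"x":0.052,"y":0.005,"z":-0.087,"spin":0},{"hand":0.095,"x":0.057,"y":0.005,"z":-0.087,"spin":-0.1},{"hand":0.095,"x":0.062,"y":0.005,"z":-0.087,"spin":-0.2},{"hand":0.095,"x":0.067,"y":0.006,"z":-0.087,"spin":-0.3},{"hand":0.095,"x":0.072,"y":0.006,"z":-0.087,"spin":-0.4},{"hand":0.095,"x":0.077,"y":0.006,"z":-0.087,"spin":-0.5},{"hand":0.095,"x":0.082,"y":0.006,"z":-0.087,"spin":-0.6},{"hand":0.095,"x":0.086,"y":0.006,"z":-0.087,"spin":-0.6},{"hand":0.095,"x":0.09,"y":0.006,"z":-0.087,"spin":-0.6},{"hand":0.095,"x":0.09,"y":0.006,"z":-0.087,"spin":-0.6}]'; python3 - <<'E'
from h import *
c=snap("top","t5.png",(120,130,330,260),3.6)
E
```

```text
t: 6.95
eef_pos: [538.1, 40.6, 29.6]
tcp_rot: [-3.14, -0.0, -1.543]
ft_force: [-0.6, 0.0, -0.3]
opening: 1.0
```

View pics/t5.png

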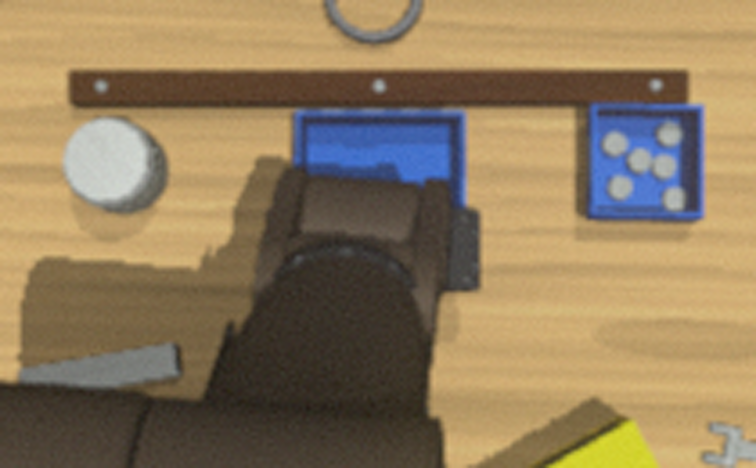

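The bin's far rim is now parallel to the batten, at row ~112 from (297,113) to (464,112) with a gap of roughly 12 mm. I advance gently until contact.

```bash
python3 -m handwheel '[{"hand":0.095,"x":0.002,"y":0,"z":0,"spin":0},{"hand":0.095,"x":0.004,"y":0,"z":0,"spin":0},{"hand":0.095,"x":0.006,"y":0,"z":0,"spin":0},{"hand":0.095,"x":0.008,"y":0,"z":0,"spin":0},{"hand":0.095,"x":0.009,"y":0,"z":0,"spin":0},{"hand":0.095,"x":0.01,"y":0,"z":0,"spin":0},{"hand":0.095,"x":0.01,"y":0,"z":0,"spin":0}]'
python3 -m handwheel '[{"hand":0.095,"x":0.001,"y":0,"z":0,"spin":0},{"hand":0.095,"x":0.002,"y":0,"z":0,"spin":0},{"hand":0.095,"x":0.002,"y":0,"z":0,"spin":0}]'
```

```text
t: 7.58
eef_pos: [547.1, 40.7, 29.6]
tcp_rot: [-3.141, -0.0, -1.543]
ft_force: [-0.2, 0.1, -0.2]
opening: 1.0
t: 7.83
eef_pos: [549.2, 40.7, 29.7]
tcp_rot: [-3.141, -0.0, -1.543]
ft_force: [-0.4, -0.1, -0.7]
opening: 0.999
```

```bash
python3 -m handwheel '[{"hand":0.095,"x":0.001,"y":0,"z":0,"spin":0},{"hand":0.095,"x":0.002,"y":0,"z":0,"spin":0},{"hand":0.095,"x":0.002,"y":0,"z":0,"spin":0}]'
python3 - <<'E'
from h import *
c=snap("top","t6.png",(120,130,330,260),3.6)
E
```

```text
t: 8.08
eef_pos: [550.5, 40.7, 29.7]
tcp_rot: [3.14, -0.0, -1.543]
ft_force: [-4.4, -0.8, 2.0]
opening: 0.998
```

View pics/t6.png

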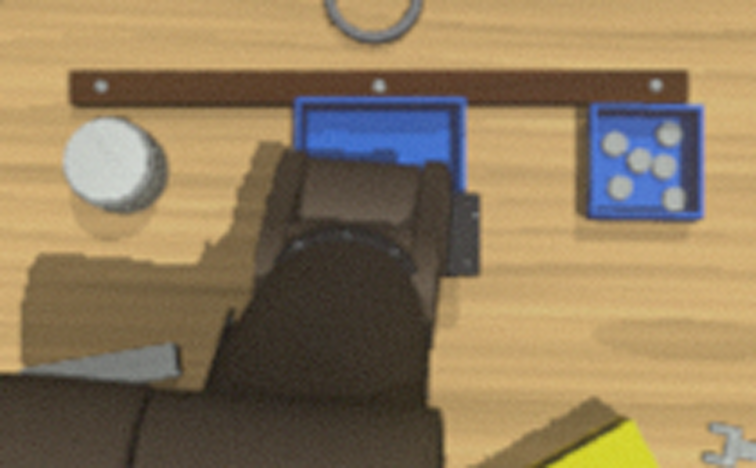

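The force is rising and the bin's far rim (row ~99) lies at the batten. A little more pressure will seat it.

```bash
python3 -m handwheel '[{"hand":0.095,"x":0.001,"y":0,"z":0,"spin":0},{"hand":0.095,"x":0.002,"y":0,"z":0,"spin":0},{"hand":0.095,"x":0.002,"y":0,"z":0,"spin":0},{"hand":0.095,"x":0.002,"y":0,"z":0,"spin":0}]'
```

```text
t: 8.47
eef_pos: [550.4, 40.7, 29.7]
tcp_rot: [3.136, 0.0, -1.543]
ft_force: [-15.8, -3.1, 10.8]
opening: 1.0
```

The bin is firmly seated: the TCP is stalled at 550.4 with 16 N on it. I back straight off and lift clear.

```bash
python3 -m handwheel '[{"hand":0.095,"x":-0.003,"y":0,"z":0,"spin":0},{"hand":0.095,"x":-0.008,"y":0,"z":0,"spin":0},{"hand":0.095,"x":-0.02,"y":0,"z":0,"spin":0},{"hand":0.095,"x":-0.04,"y":0,"z":0,"spin":0},{"hand":0.095,"x":-0.07,"y":0,"z":0.0,"spin":0},{"hand":0.095,"x":-0.09,"y":0,"z":0.03,"spin":0},{"hand":0.095,"x":-0.1,"y":0,"z":0.07,"spin":0},{"hand":0.095,"x":-0.11,"y":0,"z":0.11,"spin":0},{"hand":0.095,"x":-0.11,"y":0,"z":0.15,"spin":0},{"hand":0.095,"x":-0.11,"y":0,"z":0.18,"spin":0},{"hand":0.095,"x":-0.11,"y":0,"z":0.18,"spin":0},{"hand":0.095,"x":-0.11,"y":0,"z":0.18,"spin":0}]'; python3 - <<'E'
from h import *
c=snap("top","t7.png",(120,130,330,260),3.6)
snap("side","s7.png",(150,120,400,330),3)
E
```

```text
t: 9.47
eef_pos: [443.6, 40.7, 211.1]
tcp_rot: [-3.137, -0.0, -1.543]
ft_force: [0.3, 0.1, 0.1]
opening: 1.001
```

View pics/t7.png

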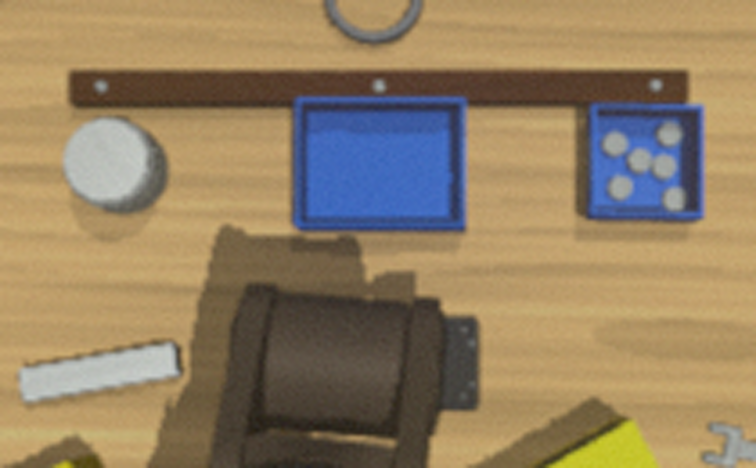

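View pics/s7.png

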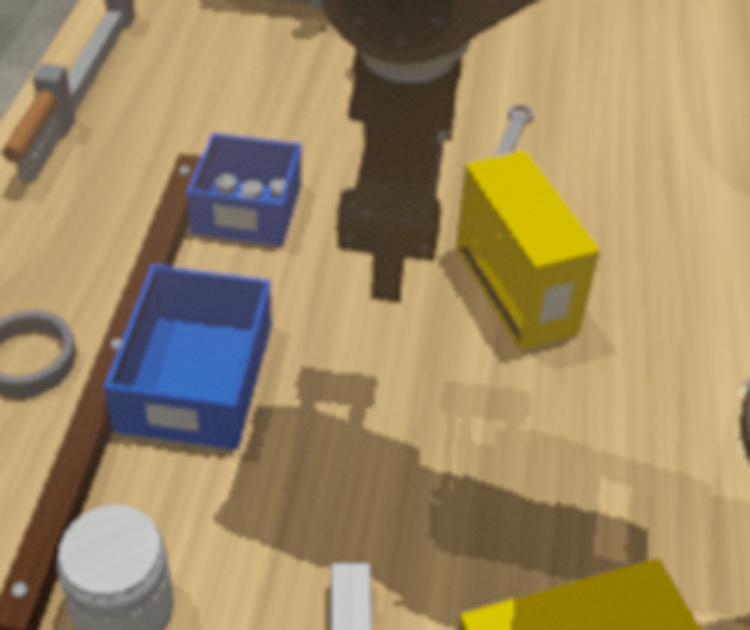

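The bin stands flat and flush: its far rim runs from (295,99) to (465,99) in the top crop, parallel to the batten. The other things are where they were, and the gripper is clear.

```bash
python3 -c "
from cell import job_done; print(job_done())"
```

```text
the job is handed in; nothing more can be done
None
```

I tipped the bin back onto its bottom with a level push on its upper rim, using both open fingers. I then pushed it about 60 mm, turned it about 3° to line up with the batten, and pressed it against the batten. The job was handed in at about 9.5 s of the 48 s allowed; no verdict was reported.

- **Seating:** The tool stopped moving at x = 550.4 mm with about 16 N on it, which shows the bin was hard against the batten.
- **Final position:** After I backed off, the top and side pictures show the bin upright, flush and parallel to the batten, between the tin and the small bin.
- **Other things:** The objects in the cropped final pictures look unmoved. The screwdriver and oiler were outside those crops, and the arm did not go near them.
- **Robot:** The arm is clear of the bin, with about 0 N on the tool.

No check failed or disagreed.

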